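# Close a tea-brick press: push the mould home and spin the thumbscrew down

## Robot

A 6-joint arm with a two-finger parallel gripper is mounted at the origin on the work surface. World frame = base frame: x ahead of the robot, y to its left, z up, the work surface at z = 0. Lengths are in m, angles in degrees, forces in N, time in s.
With the tool pointing down it reaches from about 0.375 to 0.9 m from the base axis. Payload 3.1 kg.
Tool frame: the origin (TCP) lies at the very end of the fingers, on their centre line; the grasp point (between the pads) lies 19 mm behind it (grasp_offset is the distance from the TCP to the grasp point, in m); z points along the fingers, y is the direction in which the jaws open and shut (so a half turn about z gives the same grasp; the last joint's range is limited). The gripper opens to 87 mm and grips with 3 to 60 N. Pads are 19 mm wide; open, the fingers measure 117 mm over their backs; the gripper's body (75 mm by 190 mm) begins 51 mm behind the grasp point.
Start: joints at [57.611, 30.224, 82.088, -0, 67.689, -10.227], TCP at [0.236, 0.579, 0.223] pointing down, gripper open.
Joint ranges: [-176.69, 176.69], [-43.24, 126.21], [12.49, 139.97], [-82, 262], [0, 151.66], [-163.58, 163.58]. Speed limits (degrees/s): [159.86, 159.86, 180, 180, 180, 180].

## Interface

Orientations are given as a 3x3 rotation matrix whose columns are the frame's x, y, z axes.
In Python, from rig import * gives the robot as it stands. The module is installed in compiled form; this text tells all that it offers.
- The arm moves only by the tool play_rows, never from a script. Its argument "plan" is a list that holds one entry, the list of rows, each a list of 7 numbers: the shift along the world's x, y, z each as a share of 5 cm, from -1 to 1, then the turn, a rotation vector about the world's x, y, z each as a share of pi rad, from -1 to 1, then the gripper's target within -1 to 1 (fully open at 1, half-way at 0, shut at -1). A call has 1 to 12 rows; each row shifts and turns the commanded pose from where the row before left it; what a row does not reach is not made up. A row lasts 1/10 s, in which the tool goes at most 50 mm and 8.59 degrees, less where a joint would pass 70% of its speed; a pose out of reach is approached as far as the arm can. A call with a number of a shift or a turn outside -1 to 1 is refused whole. A call with a gripper value outside its range is refused whole. The fingers move at their own pace and stop on an object; the grip force is fixed at half the most. Time passes only in rows, so rows that do not move let the fingers close. It gives the time, the measured TCP pose, the force and the opening at its end, in the units of the state.
- read_state(): the state, without advancing time (a new reading comes with each control period).
- capture(name): name is "scene" or "top"; returns the picture (400x640x3 uint8, red, green, blue); there is no depth.
- camera_params(name): a dict with "intrinsics" (3x3 intrinsics, pixels), "k1" (the pictures are not rectified: a ray, as slopes to the right and down, at radius r is drawn at 1 + k1 r^2 times it, then the intrinsics apply), "R" (3x3) and "t" (3): a world point X has camera coordinates R X + t. Camera axes: x right, y down, z forward; pixel columns grow to the right and rows downward; lengths in m; the calibration is good to about 2 mm. A picture is of the moment at which its call begins. camera_params takes no time and is no camera call.
- hand_in(): hands the job in, once; it reports no verdict.
The state is a dict: "time_s": time; "joint_positions": joint angles; "qvel": joint speeds; "tau": joint torques, N m; "position": TCP position; "tcp_rot": TCP orientation; "force": force on the tool from outside, world axes, zero at the start; "moment": the same for the moment, N m; "opening": opening from 0.0 (shut) to 1.0 (fully open).
Only numpy, scipy, OpenCV 4.12 (cv2) and the standard library are available. Lean on these libraries where they do the work, as an engineer would, in place of code of your own. Each camera call takes 0.05 s, during which the arm holds its last target. There are 200 camera calls.

## Task

Load the small tea-brick press: push the wooden mould fully home along the bed, against the back stop under the screw, then spin the loose brass thumbscrew down clockwise, stroking its wings round with the fingertips, until it is tight on the steel pad of the mould's lid. Do it by pushing only: do not pinch the wings, do not lift the mould, and leave the tea things around the press where they are.

Things in the scene. Friction and masses are not known exactly. Their poses are not given: they have to be found in the camera images.
- press: Tea-brick press, fixed. Origin on the vertical screw axis at table height; +x runs from its open front (robot side) to the back stop, z up. Wooden bed 170 wide, x = -170 to 120 mm, top 32 above the table. Guide rails on it: inner faces y = +-45, x = -110 to 75, tops 48 above the table. Posts of 16 mm at x = 0, y = +-67.
- back_stop (a point): Middle of the upper front edge of the press's back stop, a 100 mm wide wooden block on the bed: 75 mm behind the screw axis, 54 mm above the table. The mould's back face comes against it.
- crossbar (a point): Middle of the top of the press's green steel crossbar, on the screw axis, 128 mm above the table; the bar is 34 mm (press x) by 166 (press y) by 16 thick. A brass boss of radius 16 on it reaches 9 mm above this point; nuts of radius 12 at press y = +-67 reach 16 mm above it.
- mould: The mould, a loose wooden box, 150 (its x) by 84 (its y) by 46 mm, about 0.6 kg, pressing lid in place; the lid rises 4 mm above the box and carries a steel pad (radius 22) at its middle, top 54 mm above the origin. Origin: centre of the underside, on the bed. 3 mm of play to each rail. Sliding it takes 3 to 8 N.
- mould_centre (a point): Centre of the mould's box, 23 mm above its underside (55 above the table) and 75 mm behind its front face; axes nearly those of the press. Starts 40 to 70 mm too far to the front; fully home, the back face is on the stop and this point is on the screw axis (x = 0 in the press frame).
- screw_hub (a point): Middle of the thumbscrew's hub (20 mm diameter), on the vertical screw axis, half-way up the wings. Two equal wings on opposite sides: upright plates 6 mm thick, from the hub to 34 mm from the axis, from 12 mm below to 12 above this point. 170 mm above the table at joint 0, 163 when tight; the wings' lower edges stay at least 14 mm above the boss.
- wing_tip (a point): Outer end of one of the two wings, 34 mm from the screw axis at the same height as screw_hub: gives the direction of the wings (the other wing is opposite).
- thumbscrew (a joint): Turning of the thumbscrew, rad: 0 fully up, grows clockwise seen from above (down, 4 mm a turn), free until the foot meets the pad at about 10.6; tight, it rests between 10.7 and its dead stop at 11.0. Needs 0.04 N m (1 to 2 N at a wing) to turn and stays where it is left. Starts between 1.0 and 4.5, so the wings may point anywhere.
- foot: Swivel foot at the lower end of the screw, steel disc of radius 18 mm that does not turn; origin at the centre of its underside, 93 mm above the table with the joint at 0 and 86 (the top of the mould's pad) when tight.
- saucer: Bystander: white saucer with a red rim, 156 mm across, 14 high; origin under its centre.
- teacup: Bystander: white cup with a red rim standing on the saucer, 106 across, 52 high; origin under its centre.
- teapot: Bystander: lidless celadon teapot, 96 across, 88 high, spout and side handle reaching 90 mm from its axis; origin under its centre.
- pot_lid: Bystander: the teapot's celadon lid lying on the table, 80 across, 26 high; origin under its centre.
- tasting_cup: Bystander: small celadon cup, 60 across, 38 high; origin under its centre.
- scoop: Bystander: wooden tea scoop, 150 long, lying flat; origin near its middle on the table.
- caddy: Bystander: green tea tin with a brass lid, 82 across, 109 high; origin under its centre.
- tea_brick: Bystander: finished tea brick in paper with a red band, 126 by 60 by 26 mm; origin under its centre.

How it is judged:
By the outcome, as a careful person would: the job done as asked, in the order asked, and still so for the second after the job is handed in, with the robot touching nothing.
It also fails if it takes over 64 s, if anything falls off the work surface, if the arm or the gripper's body presses on something with over 40 N, if the wrist force passes 120 N, or if a joint passes its speed limit or range.

## Working session

There is one attempt and no reset: what is moved stays moved. The work goes in short steps, Python scripts to look and compute and a tool call to move; the robot and the scene stay as the last step left them, time stands still between calls to the robot, and variables do not carry over. Pictures are saved under pics/ and viewed, about 8 in all and at most 12, crops included, and the job is handed in when it is done.

Besides the shell and the picture viewer there is one more tool, called as name([rows], argument=value, ...), one row to a line, values as JSON. play_rows: Moves the arm, as the interface text tells. Its arguments: {"type":"object","properties":{"plan":{"type":"array"}},"required":["plan"]}

```bash
mkdir -p pics; cat > h.py <<'E'
from rig import *
import numpy as np, cv2
def ray(cam,u,v):
    p=camera_params(cam);K=np.array(p["intrinsics"]);R=np.array(p["R"]);t=np.array(p["t"])
    d=np.linalg.inv(K)@[u,v,1.];q=d[:2].copy();s=q.copy()
    for _ in range(30): s=q/(1+p["k1"]*(s@s))
    return -R.T@t, R.T@np.array([s[0],s[1],1])
def onplane(cam,u,v,z):
    c,d=ray(cam,u,v); return c+d*(z-c[2])/d[2]
def proj(cam,X):
    p=camera_params(cam);X=np.array(p["R"])@np.array(X)+np.array(p["t"]);s=X[:2]/X[2]
    s=s*(1+p["k1"]*(s@s)); return (np.array(p["intrinsics"])@[s[0],s[1],1])[:2]
def snap(cam,name):
    im=capture(cam);cv2.imwrite(f"pics/{name}.png",im[:,:,::-1]);return im
E
python3 - <<'E'
from h import *
for c in("scene","top"):
    snap(c,c+"0");p=camera_params(c);o,d=ray(c,320,200);print(c,o.round(3),d.round(3),p["k1"],p["intrinsics"][0][0])
print(read_state())
E
```

```text
scene [ 1.721 -0.773  1.599] [-0.564  0.382 -0.732] -0.12072037484729065 508.55718833755014
top [0.46  0.014 1.614] [ 0.058  0.003 -0.998] -0.06677576875468015 480.24719199339415
{'time_s': 0.1, 'joint_positions': array([ 5.76121426e+01,  3.02737071e+01,  8.21495972e+01, -1.36627767e-03,
        6.76899556e+01, -1.02271399e+01]), 'qvel': array([ 0.06928301, -0.2493255 , -0.04099498,  0.04333192, -0.15583094,
       -0.10423461]), 'tau': array([-5.43570950e-04, -4.40990639e+01, -1.77149481e+01,  6.34587253e-02,
        5.34178305e-02, -5.27475595e-05]), 'position': array([0.2353674 , 0.57826659, 0.2216657 ]), 'tcp_rot': array([[-9.26132669e-01,  3.77196496e-01, -1.04021675e-03],
       [ 3.77197787e-01,  9.26131202e-01, -1.68107305e-03],
       [ 3.29282325e-04, -1.94926413e-03, -9.99998046e-01]]), 'force': array([ 0.31489453, -0.49131171, -0.01750327]), 'moment': array([-0.0315979 , -0.02283493,  0.04108226]), 'opening': 0.9994714775145498}
```

View pics/scene0.png

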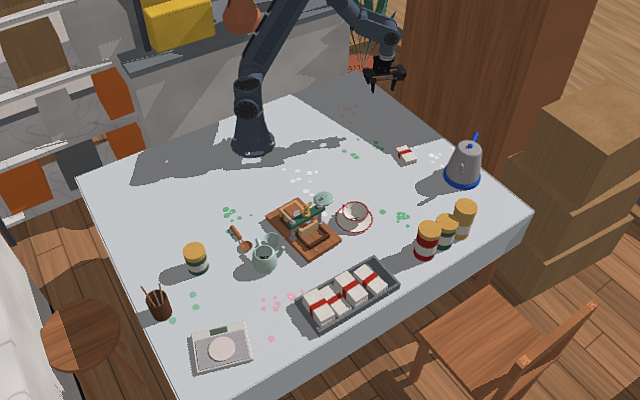

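View pics/top0.png

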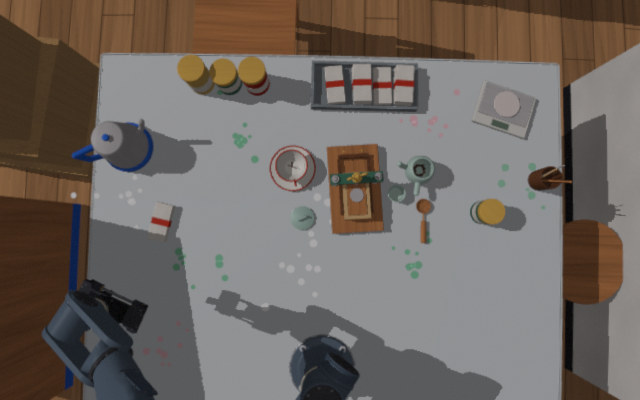

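The top view has the press at about (356,188), its crossbar at (357,178) and the mould's steel pad at (357,196). The scene view has it at about (303,225). I'll zoom in on both.

```bash
python3 - <<'E'
import cv2,numpy as np
a=cv2.imread("pics/top0.png")[140:240,322:402];b=cv2.imread("pics/scene0.png")[180:265,260:345]
a=cv2.resize(a,None,fx=5,fy=5,interpolation=cv2.INTER_CUBIC);b=cv2.resize(b,(400,400),interpolation=cv2.INTER_CUBIC)
c=np.zeros((500,800,3),np.uint8);c[:,:400]=a;c[:400,400:]=b;cv2.imwrite("pics/z0.png",c)
E
```

```text
(no output)
```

View pics/z0.png

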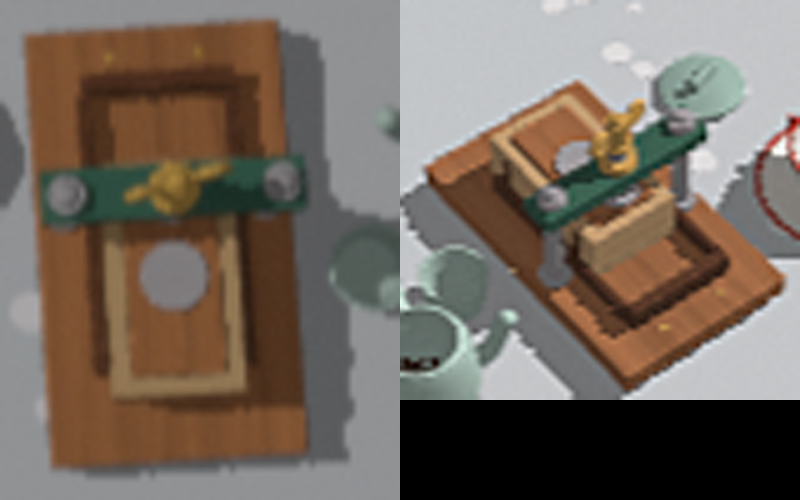

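```bash
python3 - <<'E'
from h import *
f=lambda x,y,z,c="top":onplane(c,322+x/5-.4,140+y/5-.4,z)
C=[f(*p,.032) for p in((25,37),(277,22),(306,453),(53,468))]
for c in C:print("bed",c.round(4))
c=[np.linalg.norm(C[i]-C[(i+1)%4]) for i in range(4)];print(np.round(c,4))
m=np.mean(C,0);ex=(C[0]+C[1]-C[2]-C[3]);ex/=np.linalg.norm(ex);print("yaw bed",np.degrees(np.arctan2(ex[1],ex[0])),"axis",m+.025*ex)
n=[f(68,194,.144),f(281,181,.144)];d=n[0]-n[1];print("nuts",n,np.linalg.norm(d),np.mean(n,0),"yaw",np.degrees(np.arctan2(-d[0],d[1])))
# crossbar ends
print("pad",f(173,275,.086))
im=cv2.imread("pics/top0.png")[150:205,330:400];hsv=cv2.cvtColor(im,cv2.COLOR_BGR2HSV)
mk=cv2.inRange(hsv,(18,120,90),(32,255,255));mk[:20]=0;mk[42:]=0
ys,xs=np.nonzero(mk);print(len(xs))
P=np.array([onplane("top",x+330,y+150,.168)[:2] for x,y in zip(xs,ys)])
print("brass mean",P.mean(0));w,v=np.linalg.eigh(np.cov(P.T));print(np.sqrt(w),"dir",np.degrees(np.arctan2(v[1,1],v[0,1])))
for t in ((130,192),(226,168)):print("tip",f(*t,.168))
# mould front edge corners z=.078 (box top .032+.046)
for t in((112,397),(246,390),(106,222),(240,213)):print("mould",f(*t,.078))
E
```

```text
bed [0.7296 0.0016 0.032 ]
bed [ 0.7438 -0.166   0.032 ]
bed [ 0.4581 -0.1895  0.032 ]
bed [ 0.4443 -0.0234  0.032 ]
[0.1682 0.2867 0.1667 0.2865]
yaw bed 4.862366722066525 axis [ 0.61885937 -0.09221084  0.032     ]
nuts [array([ 0.61364735, -0.02619924,  0.144     ]), array([ 0.62486487, -0.1571366 ,  0.144     ])] 0.1314169947738303 [ 0.61925611 -0.09166792  0.144     ] yaw 4.896624753643486
pad [ 0.56940238 -0.0958929   0.086     ]
110
brass mean [ 0.61848285 -0.08992447]
[0.00702064 0.01367166] dir 110.46623595017361
tip [ 0.61326422 -0.06302236  0.168     ]
tip [ 0.62928126 -0.12088028  0.168     ]
mould [ 0.49089933 -0.05899279  0.078     ]
mould [ 0.49741509 -0.14455961  0.078     ]
mould [ 0.60305057 -0.05280424  0.078     ]
mould [ 0.61093712 -0.13877704  0.078     ]
```

play_rows([
  [[0.313, -0.911, 0, 0, 0, 0.01, 0], [0.313, -0.911, 0, 0, 0, 0.01, 0], [0.313, -0.911, 0, 0, 0, 0.01, 0], [0.313, -0.911, 0, 0, 0, 0.01, 0], [0.313, -0.911, 0, 0, 0, 0.01, 0], [0.313, -0.911, 0, 0, 0, 0.01, 0], [0.313, -0.911, 0, 0, 0, 0.01, 0], [0.313, -0.911, 0, 0, 0, 0.01, 0], [0.313, -0.911, 0, 0, 0, 0.01, 0], [0.313, -0.911, 0, 0, 0, 0.01, 0], [0.313, -0.911, 0, 0, 0, 0.01, 0], [0.313, -0.911, 0, 0, 0, 0.01, 0]],
])

```text
time_s: 1.3
position: [0.4236, 0.0303, 0.2225]
tcp_rot: [[-1.0, 0.009, -0.0], [0.009, 1.0, 0.0], [0.0, 0.0, -1.0]]
force: [1.2, 1.0, -0.7]
opening: 0.503
```

play_rows([
  [[0.313, -0.911, 0, 0, 0, 0.01, 0], [0.313, -0.911, 0, 0, 0, 0.01, 0], [0.313, -0.911, 0, 0, 0, 0.01, 0], [0, 0, 0, 0, 0, 0, 0]],
])

```text
time_s: 1.7
position: [0.4738, -0.1106, 0.2228]
tcp_rot: [[-0.997, -0.079, 0.004], [-0.079, 0.997, -0.004], [-0.004, -0.004, -1.0]]
force: [1.1, 1.2, 0.1]
opening: 0.501
```

play_rows([
  [[-0.03, 0.06, -0.84, 0, 0, 0, 0], [0, 0, -0.84, 0, 0, 0, 0], [0, 0, -0.84, 0, 0, 0, 0], [0, 0, -0.84, 0, 0, 0, 0], [0, 0, 0, 0, 0, 0, 0], [0, 0, 0, 0, 0, 0, 0]],
])

```text
time_s: 2.3
position: [0.4683, -0.1008, 0.0543]
tcp_rot: [[-0.996, -0.085, -0.002], [-0.085, 0.996, 0.001], [0.002, 0.001, -1.0]]
force: [0.2, -0.5, 0.6]
opening: 0.499
```

```bash
python3 - <<'E'
from h import *
s=read_state();print(s["position"],s["force"],s["tcp_rot"][:,1],s["joint_positions"])
im=snap("top","t1");s2=snap("scene","s1")
a=cv2.resize(im[130:245,312:412],(400,460),interpolation=cv2.INTER_CUBIC);b=cv2.resize(s2[175:270,255:350],(400,400),interpolation=cv2.INTER_CUBIC)
c=np.zeros((460,800,3),np.uint8);c[:,:400]=a;c[:400,400:]=b;cv2.imwrite("pics/z1.png",c[:,:,::-1])
E
```

```text
[ 0.46833488 -0.10076519  0.05429327] [ 0.21676153 -0.45169066  0.58084701] [-0.08464289  0.99641035  0.0014157 ] [-2.55413418e+01  3.60692125e+01  1.10488121e+02  3.54632782e-03
  3.35996293e+01 -1.20399888e+02]
```

View pics/z1.png

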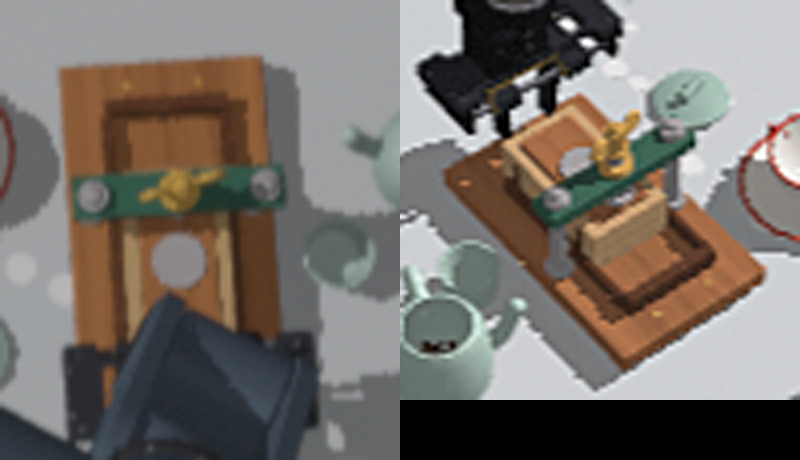

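play_rows([
  [[0.16, -0.06, 0, 0, 0, 0, 0], [0.16, 0.014, 0, 0, 0, 0, 0], [0.16, 0.014, 0, 0, 0, 0, 0], [0.16, 0.014, 0, 0, 0, 0, 0], [0.16, 0.014, 0, 0, 0, 0, 0], [0.16, 0.014, 0, 0, 0, 0, 0], [0.12, 0.01, 0, 0, 0, 0, 0], [0, 0, 0, 0, 0, 0, 0]],
])

```text
time_s: 3.2
position: [0.523, -0.1, 0.0557]
tcp_rot: [[-0.996, -0.085, -0.001], [-0.085, 0.996, 0.0], [0.001, 0.0, -1.0]]
force: [-3.3, 0.2, 1.6]
opening: 0.499
```

play_rows([
  [[0.08, 0.007, 0, 0, 0, 0, 0], [0.06, 0.005, 0, 0, 0, 0, 0], [0, 0, 0, 0, 0, 0, 0]],
])

```text
time_s: 3.5
position: [0.5283, -0.0993, 0.0553]
tcp_rot: [[-0.996, -0.085, -0.004], [-0.085, 0.996, 0.001], [0.003, 0.001, -1.0]]
force: [-5.5, -0.2, 5.2]
opening: 0.503
```

play_rows([
  [[0.04, 0.003, 0, 0, 0, 0, 0], [0.04, 0.003, 0, 0, 0, 0, 0], [0, 0, 0, 0, 0, 0, 0]],
])

```text
time_s: 3.8
position: [0.5321, -0.099, 0.0553]
tcp_rot: [[-0.996, -0.085, -0.004], [-0.085, 0.996, 0.001], [0.004, 0.001, -1.0]]
force: [-6.5, 0.1, 6.0]
opening: 0.503
```

play_rows([
  [[0.03, 0.003, 0, 0, 0, 0, 0], [0.03, 0.003, 0, 0, 0, 0, 0], [0, 0, 0, 0, 0, 0, 0]],
])

```text
time_s: 4.1
position: [0.5343, -0.0987, 0.0553]
tcp_rot: [[-0.996, -0.085, -0.006], [-0.085, 0.996, 0.001], [0.006, 0.001, -1.0]]
force: [-8.0, -0.3, 6.3]
opening: 0.501
```

play_rows([
  [[0.03, 0.003, 0, 0, 0, 0, 0], [0.03, 0.003, 0, 0, 0, 0, 0], [0, 0, 0, 0, 0, 0, 0]],
])

```text
time_s: 4.4
position: [0.5342, -0.0986, 0.0553]
tcp_rot: [[-0.996, -0.086, -0.012], [-0.086, 0.996, 0.001], [0.012, 0.002, -1.0]]
force: [-14.3, -5.0, 9.7]
opening: 0.503
```

play_rows([
  [[0.03, 0.003, 0, 0, 0, 0, 0], [0.03, 0.003, 0, 0, 0, 0, 0], [0, 0, 0, 0, 0, 0, 0]],
])

```text
time_s: 4.7
position: [0.5342, -0.0986, 0.0553]
tcp_rot: [[-0.996, -0.087, -0.018], [-0.087, 0.996, 0.001], [0.018, 0.003, -1.0]]
force: [-19.1, -7.5, 14.6]
opening: 0.501
```

play_rows([
  [[-0.3, -0.026, 0, 0, 0, 0, 0], [-0.35, -0.03, 0, 0, 0, 0, 0], [0, 0, 0.75, 0, 0, 0, 0], [0, 0, 0.8, 0, 0, 0, 0], [0, 0, 0.8, 0, 0, 0, 0], [0, 0, 0.8, 0, 0, 0, 0], [0, 0, 0, 0, 0, -0.046, 0], [0, 0, 0, 0, 0, -0.046, 0], [0, 0, 0, 0, 0, -0.046, 0]],
])

```text
time_s: 5.6
position: [0.512, -0.1018, 0.2138]
tcp_rot: [[-0.938, 0.348, 0.005], [0.348, 0.938, -0.002], [-0.005, 0.0, -1.0]]
force: [-0.1, -0.8, -0.8]
opening: 0.503
```

```bash
cat > look.py <<'E'
import sys
from h import *
n=sys.argv[1];s=read_state();print(s["position"].round(4),s["force"].round(2),s["moment"].round(3),"psi",np.degrees(np.arctan2(s["tcp_rot"][1,1],s["tcp_rot"][0,1])).round(2),s["joint_positions"].round(1))
im=snap("top",n+"t");s2=snap("scene",n+"s")
a=cv2.resize(im[130:245,312:412],(400,460),interpolation=cv2.INTER_CUBIC);b=cv2.resize(s2[175:270,255:350],(400,400),interpolation=cv2.INTER_CUBIC)
c=np.zeros((460,800,3),np.uint8);c[:,:400]=a;c[:400,400:]=b;cv2.imwrite(f"pics/{n}z.png",c[:,:,::-1])
E
python3 look.py a
```

```text
[ 0.512  -0.1018  0.2138] [-0.09 -0.77 -0.84] [-0.004 -0.035 -0.031] psi 69.65 [-23.5  22.9  97.6   0.   59.3 -93.2]
```

View pics/az.png

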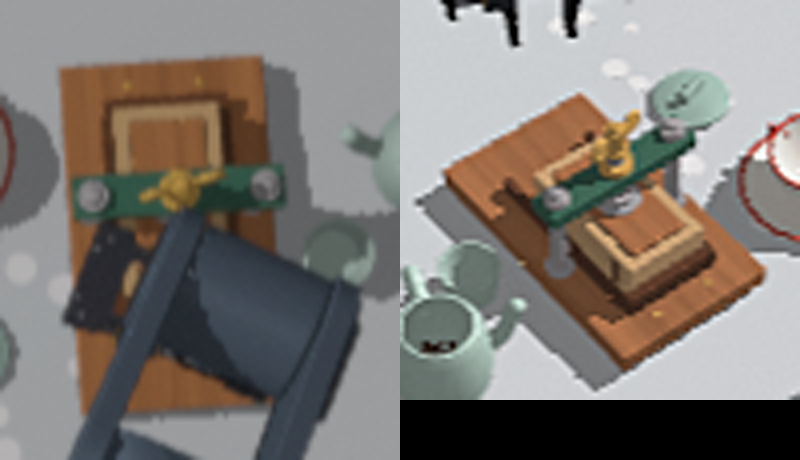

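The mould is flush against the stop, and the wings lie at about 106° mod 180. Next I'll move over the axis with the fingers square to the wings.

play_rows([
  [[0.36, 0.033, 0, 0, 0, -0.046, 0], [0.36, 0.033, 0, 0, 0, -0.046, 0], [0.36, 0.033, 0, 0, 0, -0.046, 0], [0.36, 0.033, 0, 0, 0, -0.046, 0], [0.36, 0.033, 0, 0, 0, -0.046, 0], [0.36, 0.033, 0, 0, 0, -0.046, 0], [0, 0, 0, 0, 0, 0, 0], [0, 0, 0, 0, 0, 0, 0]],
])

```text
time_s: 6.5
position: [0.6183, -0.0914, 0.212]
tcp_rot: [[-0.352, 0.936, -0.0], [0.936, 0.352, -0.0], [0.0, -0.0, -1.0]]
force: [-0.3, 0.1, 0.2]
opening: 0.501
```

```bash
python3 look.py b
```

```text
[ 0.6183 -0.0914  0.212 ] [-0.33  0.08  0.22] [-0.008  0.059  0.013] psi 20.6 [-18.6  30.9  82.7  -0.   66.4 -39.2]
```

View pics/bz.png

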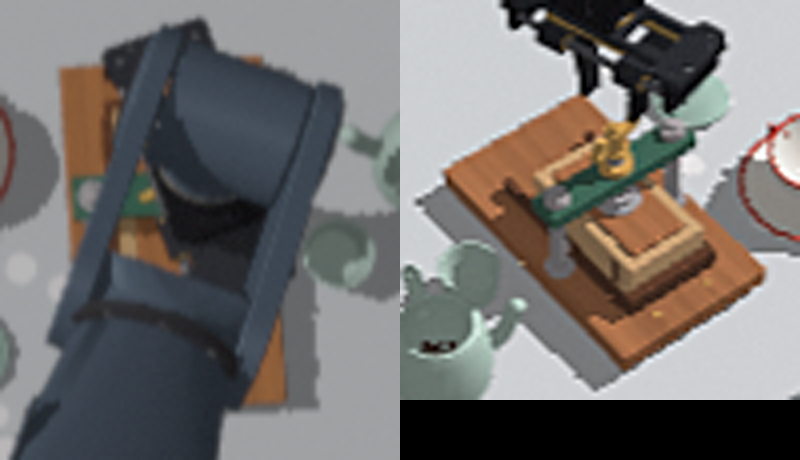

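The fingers are over the hub and clear of the wings on both sides. I'll go down to z = 0.153 and start stroking.

play_rows([
  [[0.01, -0.01, -0.4, 0, 0, 0, 0], [0, 0, -0.4, 0, 0, 0, 0], [0, 0, -0.39, 0, 0, 0, 0], [0, 0, 0, 0, 0, 0, 0], [0, 0, 0, 0, 0, -0.04, 0], [0, 0, 0, 0, 0, -0.04, 0], [0, 0, 0, 0, 0, -0.04, 0], [0, 0, 0, 0, 0, -0.04, 0], [0, 0, 0, 0, 0, -0.04, 0], [0, 0, 0, 0, 0, -0.04, 0]],
])

```text
time_s: 7.6
position: [0.6191, -0.0923, 0.154]
tcp_rot: [[0.392, 0.92, 0.001], [0.92, -0.392, -0.001], [0.0, 0.002, -1.0]]
force: [0.2, 0.5, 0.3]
opening: 0.5
```

play_rows([
  [[0, 0, 0, 0, 0, -0.04, 0], [0, 0, 0, 0, 0, -0.04, 0], [0, 0, 0, 0, 0, -0.04, 0], [0, 0, 0, 0, 0, -0.04, 0], [0, 0, 0, 0, 0, -0.04, 0], [0, 0, 0, 0, 0, -0.04, 0]],
])

```text
time_s: 8.2
position: [0.6199, -0.092, 0.1541]
tcp_rot: [[0.916, 0.402, 0.003], [0.402, -0.916, -0.0], [0.003, 0.001, -1.0]]
force: [2.4, -0.1, -1.0]
opening: 0.499
```

```bash
python3 look.py c
```

```text
[ 0.6199 -0.092   0.1541] [ 2.42 -0.1  -1.02] [ 0.066 -0.177  0.054] psi -66.31 [-18.7  34.9  85.6   0.1  59.3  47.6]
```

View pics/cz.png

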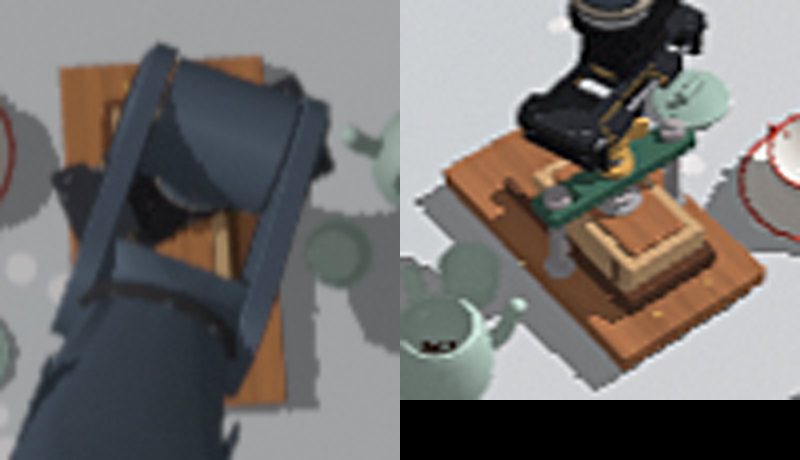

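The fingers are pushing the wings, with a reaction moment of about 0.05 N·m. I'll carry on with the stroke.

play_rows([
  [[0, 0, 0, 0, 0, -0.046, 0], [0, 0, 0, 0, 0, -0.046, 0], [0, 0, 0, 0, 0, -0.046, 0], [0, 0, 0, 0, 0, -0.046, 0], [0, 0, 0, 0, 0, -0.046, 0], [0, 0, 0, 0, 0, -0.046, 0], [0, 0, 0, 0, 0, -0.046, 0], [0, 0, 0, 0, 0, -0.046, 0], [0, 0, 0, 0, 0, -0.046, 0], [0, 0, 0, 0, 0, -0.046, 0], [0, 0, 0, 0, 0, -0.046, 0], [0, 0, 0, 0, 0, -0.046, 0]],
])

```text
time_s: 9.5
position: [0.6193, -0.0919, 0.1533]
tcp_rot: [[0.249, -0.968, 0.002], [-0.968, -0.249, 0.0], [0.0, -0.001, -1.0]]
force: [2.6, 1.1, -1.0]
opening: 0.498
```

```bash
cat > st.py <<'E'
from h import *
s=read_state();print(s["time_s"],s["position"].round(4),s["force"].round(2),s["moment"].round(3),"psi",np.degrees(np.arctan2(s["tcp_rot"][1,1],s["tcp_rot"][0,1])).round(2),s["joint_positions"].round(1))
E
python3 st.py
```

```text
9.5 [ 0.6193 -0.0919  0.1533] [ 2.57  1.08 -0.99] [ 0.202 -0.071  0.02 ] psi -165.56 [-18.7  34.9  85.7   0.   59.3 146.9]
```

play_rows([
  [[0, 0, 0, 0, 0, 0.045, 0], [0, 0, 0.3, 0, 0, 0, 0], [0, 0, 0.4, 0, 0, 0, 0], [0, 0, 0.3, 0, 0, 0, 0], [0, 0, 0, 0, 0, 0.0455, 0], [0, 0, 0, 0, 0, 0.0455, 0], [0, 0, 0, 0, 0, 0.0455, 0], [0, 0, 0, 0, 0, 0.0455, 0], [0, 0, 0, 0, 0, 0.0455, 0], [0, 0, 0, 0, 0, 0.0455, 0], [0, 0, 0, 0, 0, 0.0455, 0], [0, 0, 0, 0, 0, 0.0455, 0]],
])

```text
time_s: 10.7
position: [0.6186, -0.0923, 0.2034]
tcp_rot: [[1.0, -0.022, 0.0], [-0.022, -1.0, -0.0], [0.0, 0.0, -1.0]]
force: [0.1, 0.5, -0.5]
opening: 0.501
```

play_rows([
  [[0, 0, 0, 0, 0, 0.0455, 0], [0, 0, 0, 0, 0, 0.0455, 0], [0, 0, 0, 0, 0, 0.0455, 0], [0, 0, 0, 0, 0, 0.0455, 0], [0, 0, 0, 0, 0, 0.0455, 0], [0, 0, 0, 0, 0, 0.0455, 0], [0, 0, 0, 0, 0, 0.0455, 0], [0, 0, 0, 0, 0, 0.0455, 0], [0, 0, 0, 0, 0, 0.0455, 0], [0, 0, 0, 0, 0, 0.0455, 0], [0, 0, 0, 0, 0, 0.0455, 0], [0, 0, 0, 0, 0, 0.0455, 0]],
])

```text
time_s: 11.9
position: [0.6186, -0.0922, 0.2034]
tcp_rot: [[-0.122, 0.993, 0.0], [0.993, 0.122, -0.0], [-0.0, 0.0, -1.0]]
force: [-0.2, 1.6, -0.9]
opening: 0.497
```

play_rows([
  [[0, 0, 0, 0, 0, 0.0455, 0], [0, 0, 0, 0, 0, 0.0455, 0], [0, 0, 0, 0, 0, 0, 0]],
])

```text
time_s: 12.2
position: [0.6187, -0.0922, 0.2033]
tcp_rot: [[-0.391, 0.921, 0.0], [0.921, 0.391, -0.0], [-0.0, 0.0, -1.0]]
force: [0.5, -0.7, -0.3]
opening: 0.501
```

```bash
python3 st.py; python3 look.py d
```

```text
12.2 [ 0.6187 -0.0922  0.2033] [ 0.5  -0.67 -0.27] [-0.072 -0.012  0.008] psi 23.0 [-18.7  31.5  83.2  -0.   65.4 -41.7]
[ 0.6187 -0.0922  0.2033] [ 0.5  -0.67 -0.27] [-0.072 -0.012  0.008] psi 23.0 [-18.7  31.5  83.2  -0.   65.4 -41.7]
```

View pics/dz.png

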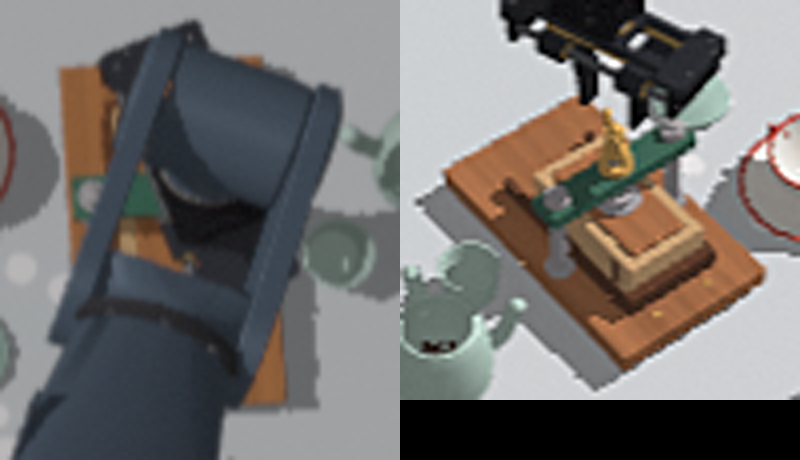

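The screw has turned; its wings now lie at about 161°, as expected. Next comes a second stroke of 180°.

play_rows([
  [[0, 0, -0.5, 0, 0, 0, 0], [0, 0, -0.5, 0, 0, 0, 0], [0, 0, 0, 0, 0, -0.046, 0], [0, 0, 0, 0, 0, -0.046, 0], [0, 0, 0, 0, 0, -0.046, 0], [0, 0, 0, 0, 0, -0.046, 0], [0, 0, 0, 0, 0, -0.046, 0], [0, 0, 0, 0, 0, -0.046, 0], [0, 0, 0, 0, 0, -0.046, 0], [0, 0, 0, 0, 0, -0.046, 0], [0, 0, 0, 0, 0, -0.046, 0], [0, 0, 0, 0, 0, -0.046, 0]],
])

```text
time_s: 13.5
position: [0.6197, -0.0916, 0.1528]
tcp_rot: [[0.869, 0.494, 0.002], [0.494, -0.869, 0.001], [0.002, 0.0, -1.0]]
force: [2.0, 1.1, -0.6]
opening: 0.498
```

play_rows([
  [[0, 0, 0, 0, 0, -0.046, 0], [0, 0, 0, 0, 0, -0.046, 0], [0, 0, 0, 0, 0, -0.046, 0], [0, 0, 0, 0, 0, -0.046, 0], [0, 0, 0, 0, 0, -0.046, 0], [0, 0, 0, 0, 0, -0.046, 0], [0, 0, 0, 0, 0, -0.046, 0], [0, 0, 0, 0, 0, -0.046, 0], [0, 0, 0, 0, 0, -0.046, 0], [0, 0, 0, 0, 0, -0.046, 0], [0, 0, 0, 0, 0, -0.046, 0], [0, 0, 0, 0, 0, -0.046, 0]],
])

```text
time_s: 14.7
position: [0.6194, -0.092, 0.1527]
tcp_rot: [[0.346, -0.938, 0.001], [-0.938, -0.346, 0.0], [0.0, -0.001, -1.0]]
force: [1.5, -0.1, -1.6]
opening: 0.498
```

```bash
python3 st.py
```

```text
14.7 [ 0.6194 -0.092   0.1527] [ 1.52 -0.05 -1.63] [0.176 0.006 0.017] psi -159.73 [-18.7  35.   85.7   0.   59.3 141. ]
```

play_rows([
  [[0, 0, 0, 0, 0, 0.045, 0], [0, 0, 0.3, 0, 0, 0, 0], [0, 0, 0.4, 0, 0, 0, 0], [0, 0, 0.3, 0, 0, 0, 0], [0, 0, 0, 0, 0, 0.0455, 0], [0, 0, 0, 0, 0, 0.0455, 0], [0, 0, 0, 0, 0, 0.0455, 0], [0, 0, 0, 0, 0, 0.0455, 0], [0, 0, 0, 0, 0, 0.0455, 0], [0, 0, 0, 0, 0, 0.0455, 0], [0, 0, 0, 0, 0, 0.0455, 0], [0, 0, 0, 0, 0, 0.0455, 0]],
])

```text
time_s: 15.9
position: [0.6188, -0.0921, 0.2028]
tcp_rot: [[0.997, 0.08, -0.0], [0.08, -0.997, -0.0], [-0.0, 0.0, -1.0]]
force: [-0.5, -0.4, -0.1]
opening: 0.501
```

play_rows([
  [[0, 0, 0, 0, 0, 0.0455, 0], [0, 0, 0, 0, 0, 0.0455, 0], [0, 0, 0, 0, 0, 0.0455, 0], [0, 0, 0, 0, 0, 0.0455, 0], [0, 0, 0, 0, 0, 0.0455, 0], [0, 0, 0, 0, 0, 0.0455, 0], [0, 0, 0, 0, 0, 0.0455, 0], [0, 0, 0, 0, 0, 0.0455, 0], [0, 0, 0, 0, 0, 0.0455, 0], [0, 0, 0, 0, 0, 0.0455, 0], [0, 0, 0, 0, 0, 0.0455, 0], [0, 0, 0, 0, 0, 0.0455, 0]],
])

```text
time_s: 17.1
position: [0.6188, -0.0921, 0.2028]
tcp_rot: [[-0.222, 0.975, -0.0], [0.975, 0.222, -0.0], [-0.0, -0.0, -1.0]]
force: [0.0, -0.8, -0.4]
opening: 0.5
```

play_rows([
  [[0, 0, 0, 0, 0, 0.0455, 0], [0, 0, 0, 0, 0, 0.0455, 0], [0, 0, 0, 0, 0, 0, 0], [0, 0, -0.5, 0, 0, 0, 0], [0, 0, -0.5, 0, 0, 0, 0], [0, 0, 0, 0, 0, -0.04, 0], [0, 0, 0, 0, 0, -0.04, 0]],
])

```text
time_s: 17.8
position: [0.6177, -0.0914, 0.1511]
tcp_rot: [[-0.242, 0.97, -0.004], [0.97, 0.242, 0.002], [0.003, -0.003, -1.0]]
force: [-0.9, 1.5, -2.6]
opening: 0.5
```

```bash
python3 st.py
```

```text
17.8 [ 0.6177 -0.0914  0.1511] [-0.94  1.54 -2.63] [ 0.143  0.108 -0.03 ] psi 14.01 [-18.7  35.1  85.8   0.   59.4 -32.7]
```

play_rows([
  [[0, 0, 0, 0, 0, -0.035, 0], [0, 0, 0, 0, 0, -0.035, 0], [0, 0, 0, 0, 0, -0.035, 0], [0, 0, 0, 0, 0, -0.035, 0], [0, 0, 0, 0, 0, -0.035, 0]],
])

```text
time_s: 18.3
position: [0.6188, -0.0911, 0.1523]
tcp_rot: [[0.3, 0.954, -0.001], [0.954, -0.3, 0.002], [0.001, -0.001, -1.0]]
force: [1.0, 1.7, -0.8]
opening: 0.501
```

```bash
python3 st.py
```

```text
18.3 [ 0.6188 -0.0911  0.1523] [ 0.96  1.71 -0.83] [ 0.239 -0.027  0.069] psi -17.45 [-18.6  35.   85.7   0.1  59.3  -1.2]
```

play_rows([
  [[0, 0, 0, 0, 0, -0.035, 0], [0, 0, 0, 0, 0, -0.035, 0], [0, 0, 0, 0, 0, -0.035, 0], [0, 0, 0, 0, 0, -0.035, 0], [0, 0, 0, 0, 0, -0.035, 0]],
])

```text
time_s: 18.8
position: [0.6195, -0.0914, 0.1526]
tcp_rot: [[0.754, 0.657, 0.001], [0.657, -0.754, 0.001], [0.002, 0.0, -1.0]]
force: [0.6, 1.5, -1.2]
opening: 0.5
```

```bash
python3 st.py
```

```text
18.8 [ 0.6195 -0.0914  0.1526] [ 0.63  1.53 -1.16] [ 0.203 -0.099  0.007] psi -48.95 [-18.6  35.   85.7   0.1  59.3  30.3]
```

play_rows([
  [[0, 0, 0, 0, 0, -0.035, 0], [0, 0, 0, 0, 0, -0.035, 0], [0, 0, 0, 0, 0, -0.035, 0], [0, 0, 0, 0, 0, -0.035, 0]],
])

```text
time_s: 19.2
position: [0.62, -0.0918, 0.1528]
tcp_rot: [[0.962, 0.273, 0.002], [0.273, -0.962, 0.0], [0.002, 0.0, -1.0]]
force: [2.5, 1.0, -0.7]
opening: 0.502
```

```bash
python3 st.py
```

```text
19.2 [ 0.62   -0.0918  0.1528] [ 2.47  0.98 -0.66] [ 0.053 -0.183 -0.01 ] psi -74.15 [-18.7  35.   85.6   0.1  59.3  55.5]
```

play_rows([
  [[0, 0, 0, 0, 0, -0.035, 0], [0, 0, 0, 0, 0, -0.035, 0], [0, 0, 0, 0, 0, -0.035, 0], [0, 0, 0, 0, 0, -0.035, 0]],
])

```text
time_s: 19.6
position: [0.62, -0.0921, 0.1528]
tcp_rot: [[0.987, -0.162, 0.002], [-0.162, -0.987, -0.0], [0.002, -0.0, -1.0]]
force: [1.6, -0.0, 0.1]
opening: 0.502
```

```bash
python3 st.py
```

```text
19.6 [ 0.62   -0.0921  0.1528] [ 1.59 -0.03  0.08] [ 0.011 -0.172 -0.049] psi -99.35 [-18.7  35.   85.6   0.   59.3  80.7]
```

play_rows([
  [[0, 0, 0, 0, 0, -0.035, 0], [0, 0, 0, 0, 0, -0.035, 0], [0, 0, 0, 0, 0, -0.035, 0], [0, 0, 0, 0, 0, -0.035, 0]],
])

```text
time_s: 20.0
position: [0.6197, -0.0922, 0.1528]
tcp_rot: [[0.824, -0.567, 0.002], [-0.567, -0.824, -0.0], [0.002, -0.001, -1.0]]
force: [1.0, 0.4, -1.3]
opening: 0.5
```

```bash
python3 st.py
```

```text
20.0 [ 0.6197 -0.0922  0.1528] [ 0.95  0.44 -1.28] [-0.014 -0.075  0.008] psi -124.55 [-18.7  35.   85.6   0.   59.3 105.9]
```

play_rows([
  [[0, 0, 0, 0, 0, -0.035, 0], [0, 0, 0, 0, 0, -0.035, 0], [0, 0, 0, 0, 0, -0.035, 0], [0, 0, 0, 0, 0, -0.035, 0], [0, 0, 0, 0, 0, -0.035, 0], [0, 0, 0, 0, 0, 0, 0]],
])

```text
time_s: 20.6
position: [0.6191, -0.092, 0.1527]
tcp_rot: [[0.411, -0.912, 0.0], [-0.912, -0.411, -0.0], [0.0, -0.0, -1.0]]
force: [0.1, -0.2, -0.1]
opening: 0.499
```

```bash
python3 st.py
```

```text
20.6 [ 0.6191 -0.092   0.1527] [ 0.11 -0.2  -0.1 ] [0.018 0.152 0.012] psi -155.72 [-18.7  35.   85.7   0.   59.3 137. ]
```

play_rows([
  [[0, 0, 0, 0, 0, 0.045, 0], [0, 0, 0.3, 0, 0, 0, 0], [0, 0, 0.4, 0, 0, 0, 0], [0, 0, 0.3, 0, 0, 0, 0], [0, 0, 0, 0, 0, 0.0455, 0], [0, 0, 0, 0, 0, 0.0455, 0], [0, 0, 0, 0, 0, 0.0455, 0], [0, 0, 0, 0, 0, 0.0455, 0], [0, 0, 0, 0, 0, 0.0455, 0], [0, 0, 0, 0, 0, 0.0455, 0], [0, 0, 0, 0, 0, 0.0455, 0], [0, 0, 0, 0, 0, 0.0455, 0]],
])

```text
time_s: 21.8
position: [0.6188, -0.0921, 0.2027]
tcp_rot: [[0.989, 0.146, -0.0], [0.146, -0.989, -0.0], [-0.0, -0.0, -1.0]]
force: [-0.6, -0.2, -0.4]
opening: 0.501
```

play_rows([
  [[0, 0, 0, 0, 0, 0.0455, 0], [0, 0, 0, 0, 0, 0.0455, 0], [0, 0, 0, 0, 0, 0.0455, 0], [0, 0, 0, 0, 0, 0.0455, 0], [0, 0, 0, 0, 0, 0.0455, 0], [0, 0, 0, 0, 0, 0.0455, 0], [0, 0, 0, 0, 0, 0.0455, 0], [0, 0, 0, 0, 0, 0.0455, 0], [0, 0, 0, 0, 0, 0.0455, 0], [0, 0, 0, 0, 0, 0.0455, 0], [0, 0, 0, 0, 0, 0.0455, 0], [0, 0, 0, 0, 0, 0.0455, 0]],
])

```text
time_s: 23.0
position: [0.6187, -0.0921, 0.2026]
tcp_rot: [[-0.287, 0.958, -0.0], [0.958, 0.287, -0.0], [0.0, -0.0, -1.0]]
force: [0.7, -0.7, 0.9]
opening: 0.5
```

play_rows([
  [[0, 0, 0, 0, 0, 0.0455, 0], [0, 0, 0, 0, 0, 0.0455, 0], [0, 0, 0, 0, 0, 0, 0]],
])

```text
time_s: 23.3
position: [0.6188, -0.0921, 0.2027]
tcp_rot: [[-0.541, 0.841, -0.0], [0.841, 0.541, -0.0], [0.0, -0.0, -1.0]]
force: [0.6, 0.0, 0.4]
opening: 0.501
```

```bash
python3 look.py e; python3 st.py
```

```text
[ 0.6188 -0.0921  0.2027] [0.56 0.03 0.38] [-0.07   0.003 -0.064] psi 32.72 [-18.7  31.5  83.2  -0.   65.3 -51.4]
23.4 [ 0.6189 -0.0921  0.2026] [-0.25  0.79  0.27] [-0.094 -0.012  0.033] psi 32.56 [-18.7  31.5  83.2  -0.   65.3 -51.2]
```

View pics/ez.png

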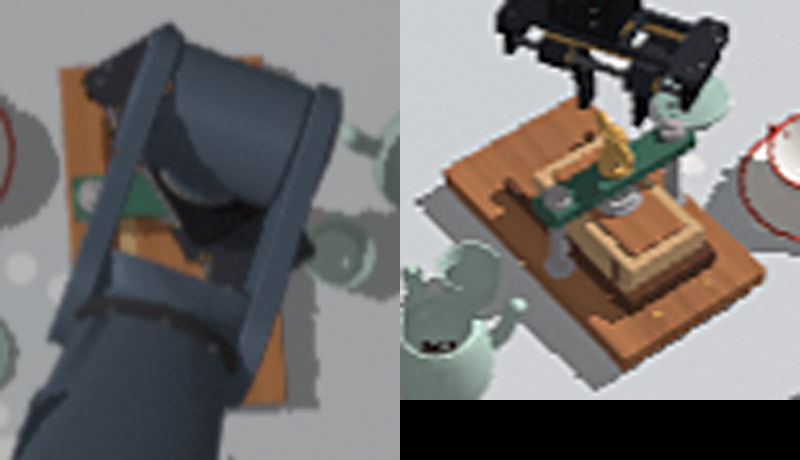

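The screw sits lower and everything else is in place. I'll start the last stroke in short steps and watch the moment.

play_rows([
  [[0, 0, -0.5, 0, 0, 0, 0], [0, 0, -0.5, 0, 0, 0, 0], [0, 0, 0, 0, 0, -0.035, 0], [0, 0, 0, 0, 0, -0.035, 0], [0, 0, 0, 0, 0, -0.035, 0], [0, 0, 0, 0, 0, -0.035, 0]],
])

```text
time_s: 24.0
position: [0.6183, -0.0914, 0.1519]
tcp_rot: [[-0.124, 0.992, -0.002], [0.992, 0.124, 0.001], [0.002, -0.002, -1.0]]
force: [-0.2, 1.7, -1.6]
opening: 0.502
```

```bash
python3 st.py
```

```text
24.0 [ 0.6183 -0.0914  0.1519] [-0.23  1.66 -1.58] [0.143 0.074 0.066] psi 7.13 [-18.7  35.   85.7   0.1  59.4 -25.8]
```

play_rows([
  [[0, 0, 0, 0, 0, -0.035, 0], [0, 0, 0, 0, 0, -0.035, 0], [0, 0, 0, 0, 0, -0.035, 0]],
])

```text
time_s: 24.3
position: [0.6187, -0.0911, 0.1521]
tcp_rot: [[0.204, 0.979, -0.001], [0.979, -0.204, 0.002], [0.002, -0.001, -1.0]]
force: [0.7, 1.8, -1.4]
opening: 0.501
```

```bash
python3 st.py
```

```text
24.3 [ 0.6187 -0.0911  0.1521] [ 0.65  1.83 -1.4 ] [ 0.251 -0.023 -0.012] psi -11.78 [-18.6  35.   85.7   0.1  59.3  -6.9]
```

play_rows([
  [[0, 0, 0, 0, 0, -0.035, 0], [0, 0, 0, 0, 0, -0.035, 0]],
])

```text
time_s: 24.5
position: [0.619, -0.0912, 0.1522]
tcp_rot: [[0.413, 0.911, -0.0], [0.911, -0.413, 0.002], [0.001, -0.001, -1.0]]
force: [0.8, 2.0, -1.2]
opening: 0.504
```

```bash
python3 st.py
```

```text
24.5 [ 0.619  -0.0912  0.1522] [ 0.76  1.96 -1.21] [ 0.249 -0.054  0.085] psi -24.37 [-18.6  35.   85.7   0.1  59.3   5.7]
```

play_rows([
  [[0, 0, 0, 0, 0, -0.03, 0], [0, 0, 0, 0, 0, -0.03, 0]],
])

```text
time_s: 24.7
position: [0.6192, -0.0912, 0.1524]
tcp_rot: [[0.576, 0.818, 0.0], [0.818, -0.576, 0.001], [0.001, -0.0, -1.0]]
force: [1.1, 2.0, -0.8]
opening: 0.502
```

```bash
python3 st.py
```

```text
24.7 [ 0.6192 -0.0912  0.1524] [ 1.06  2.02 -0.83] [ 0.268 -0.149  0.   ] psi -35.14 [-18.6  35.   85.7   0.1  59.3  16.4]
```

play_rows([
  [[0, 0, 0, 0, 0, -0.03, 0], [0, 0, 0, 0, 0, -0.03, 0]],
])

```text
time_s: 24.9
position: [0.6197, -0.0911, 0.1524]
tcp_rot: [[0.719, 0.695, 0.002], [0.695, -0.719, 0.002], [0.002, -0.0, -1.0]]
force: [2.9, 2.9, -1.3]
opening: 0.5
```

```bash
python3 st.py
```

```text
24.9 [ 0.6197 -0.0911  0.1524] [ 2.88  2.86 -1.27] [ 0.307 -0.349  0.034] psi -45.94 [-18.6  35.   85.7   0.1  59.3  27.2]
```

play_rows([
  [[0, 0, 0, 0, 0, -0.03, 0], [0, 0, 0, 0, 0, -0.03, 0]],
])

```text
time_s: 25.1
position: [0.6199, -0.091, 0.1524]
tcp_rot: [[0.836, 0.549, 0.002], [0.549, -0.836, 0.002], [0.003, -0.0, -1.0]]
force: [2.5, 3.6, -2.4]
opening: 0.503
```

```bash
python3 st.py
```

```text
25.1 [ 0.6199 -0.091   0.1524] [ 2.5   3.64 -2.37] [ 0.578 -0.362  1.13 ] psi -56.69 [-18.6  35.   85.7   0.1  59.2  38. ]
```

play_rows([
  [[0, 0, 0, 0, 0, -0.01, 0], [0, 0, 0, 0, 0, 0, 0]],
])

```text
time_s: 25.3
position: [0.6199, -0.091, 0.1524]
tcp_rot: [[0.847, 0.531, 0.002], [0.531, -0.847, 0.0], [0.001, 0.001, -1.0]]
force: [4.2, 3.7, -1.7]
opening: 0.499
```

```bash
python3 st.py
```

```text
25.3 [ 0.6199 -0.091   0.1524] [ 4.18  3.72 -1.68] [ 0.646 -0.52   1.872] psi -57.91 [-18.6  35.   85.6   0.   59.3  39.3]
```

play_rows([
  [[0, 0, 0, 0, 0, -0.01, 0], [0, 0, 0, 0, 0, -0.01, 0], [0, 0, 0, 0, 0, 0, 0]],
])

```text
time_s: 25.6
position: [0.6199, -0.091, 0.1525]
tcp_rot: [[0.872, 0.489, 0.001], [0.489, -0.872, -0.003], [-0.001, 0.003, -1.0]]
force: [3.9, 4.1, -2.4]
opening: 0.509
```

```bash
python3 st.py
```

```text
25.6 [ 0.6199 -0.091   0.1525] [ 3.92  4.12 -2.36] [ 1.135 -0.561  5.062] psi -60.71 [-18.5  35.   85.6  -0.2  59.2  42.3]
```

The moment has jumped to 5 N·m, so the screw is tight against its stop. I'll back off, lift and retreat.

play_rows([
  [[0, 0, 0, 0, 0, 0.03, 0], [0, 0, 0, 0, 0, 0.045, 0], [0, 0, 0, 0, 0, 0.02, 0], [0, 0, 0.3, 0, 0, 0, 0], [0, 0, 0.6, 0, 0, 0, 0], [0, 0, 0.6, 0, 0, 0, 0], [-0.7, 0.4, 0, 0, 0, 0, 0], [-0.6, 0.7, 0, 0, 0, 0, 0], [-0.4, 0.8, 0, 0, 0, 0, 0], [-0.4, 0.8, 0, 0, 0, 0, 0], [0, 0.9, 0, 0, 0, 0, 0], [0, 0.9, 0, 0, 0, 0, 0]],
])

```text
time_s: 26.8
position: [0.513, 0.1339, 0.2281]
tcp_rot: [[0.706, 0.708, -0.0], [0.708, -0.706, -0.0], [-0.0, 0.0, -1.0]]
force: [1.4, -1.3, -0.6]
opening: 0.498
```

play_rows([
  [[0, 0.9, 0, 0, 0, 0, 0], [0, 0.9, 0, 0, 0, 0, 0], [0, 0.9, 0, 0, 0, 0, 0], [0, 0, 0, 0, 0, 0, 0], [0, 0, 0, 0, 0, 0, 0]],
])

```text
time_s: 27.3
position: [0.5134, 0.2684, 0.2274]
tcp_rot: [[0.703, 0.711, -0.001], [0.711, -0.703, -0.001], [-0.001, 0.0, -1.0]]
force: [-0.4, -0.5, -0.1]
opening: 0.502
```

```bash
python3 look.py f; python3 - <<'E'
from h import *
im=cv2.imread("pics/ft.png")
f=lambda u,v,z:onplane("top",u,v,z)
hsv=cv2.cvtColor(im,cv2.COLOR_BGR2HSV);mk=cv2.inRange(hsv,(18,120,90),(32,255,255));mk[:170]=0;mk[192:]=0;mk[:,:330]=0;mk[:,385:]=0
ys,xs=np.nonzero(mk);P=np.array([f(x,y,.163)[:2] for x,y in zip(xs,ys)]);w,v=np.linalg.eigh(np.cov(P.T));print(len(P),P.mean(0),"wing dir",np.degrees(np.arctan2(v[1,1],v[0,1]))%180)
A=cv2.imread("pics/top0.png").astype(int);d=np.abs(A-im).max(2)>60
B=cv2.imread("pics/scene0.png").astype(int);e=np.abs(B-cv2.imread("pics/fs.png")).max(2)>60
cv2.imwrite("pics/diff.png",np.hstack([d,e])[::1,::1].astype(np.uint8)*255)
for n,m in(("top",d),("scene",e)):
    k,_,s,_=cv2.connectedComponentsWithStats(m.astype(np.uint8));print(n,[list(map(int,r)) for r in s[1:] if r[4]>15])
E
```

```text
[0.5134 0.2684 0.2274] [-0.36 -0.53 -0.07] [-0.144  0.101 -0.002] psi -44.64 [16.6 26.4 88.4 -0.  65.2 61.2]
107 [ 0.61782935 -0.0908319 ] wing dir 97.5098444205977
top [[340, 156, 26, 17, 118], [180, 173, 123, 227, 12088], [350, 189, 13, 10, 105], [345, 205, 3, 13, 33], [352, 215, 15, 3, 27], [421, 230, 2, 11, 17], [86, 280, 62, 87, 2430], [49, 303, 18, 31, 198], [248, 303, 183, 62, 3454], [44, 334, 21, 27, 132], [84, 348, 6, 13, 35], [316, 366, 16, 3, 23], [84, 368, 11, 10, 41], [444, 381, 58, 19, 536], [347, 396, 7, 4, 19], [355, 396, 10, 4, 32]]
scene [[299, 0, 18, 19, 127], [333, 4, 15, 5, 33], [255, 7, 40, 26, 496], [338, 10, 20, 24, 215], [358, 13, 7, 24, 92], [337, 15, 6, 10, 23], [262, 19, 137, 92, 4243], [390, 19, 7, 7, 19], [366, 21, 7, 18, 42], [372, 26, 9, 14, 35], [238, 29, 47, 49, 1214], [386, 32, 14, 12, 92], [391, 73, 15, 18, 68], [223, 91, 14, 27, 226], [241, 109, 22, 9, 38], [355, 109, 24, 42, 597], [102, 122, 212, 115, 6423], [188, 136, 158, 41, 1488], [270, 215, 10, 12, 54], [305, 221, 6, 6, 16], [302, 221, 25, 21, 105], [293, 242, 9, 8, 28], [72, 259, 29, 12, 122], [45, 268, 27, 17, 82]]
```

View pics/fz.png

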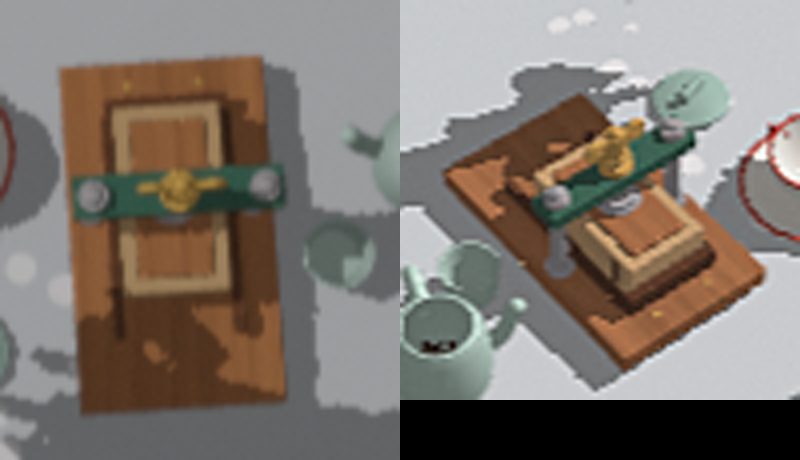

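```bash
python3 - <<'E'
import cv2,numpy as np
for n,(x0,x1,y0,y1) in {"top":(410,440,195,250),"scene":(222,262,220,255)}.items():
    for f in ({"top":"top0","scene":"scene0"}[n],{"top":"at","scene":"as"}[n],{"top":"ft","scene":"fs"}[n]):
        h=cv2.cvtColor(cv2.imread(f"pics/{f}.png")[y0:y1,x0:x1],cv2.COLOR_BGR2HSV);m=cv2.inRange(h,(0,90,40),(22,255,255));y,x=np.nonzero(m);print(f,len(x),x.mean()+x0,y.mean()+y0,x.min()+x0,x.max()+x0,y.min()+y0,y.max()+y0)
a=[cv2.resize(cv2.imread(f"pics/{f}.png")[185:255,400:450],(300,420)) for f in("top0","ft")];cv2.imwrite("pics/sc.png",np.hstack(a))
E
```

```text
top0 274 423.2445255474453 216.3102189781022 417 430 199 242
at 270 423.24444444444447 216.33703703703705 417 430 199 242
ft 273 423.23809523809524 216.21611721611723 417 430 199 242
scene0 164 241.4939024390244 239.97560975609755 230 251 225 250
as 165 241.5030303030303 240.01818181818183 230 251 225 250
fs 164 241.5121951219512 240.0 230 251 225 250
```

View pics/sc.png

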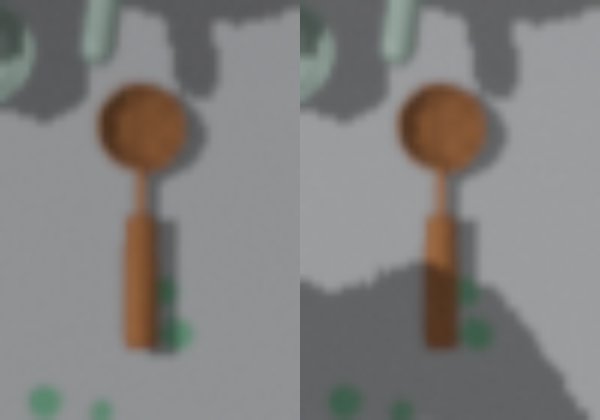

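The scoop hasn't moved; the difference there is only the arm's shadow. I'm handing in.

```bash
python3 -c "
from rig import *
print(hand_in())"
```

```text
the job is handed in; nothing more can be done
None
```

The mould is home against the back stop and the thumbscrew is tight. I handed in at about 27 s, with the arm clear of the press.

- **Mould:** I pushed it about 50 mm with the fingers half open. It stopped firmly at about 19 N, 85 mm in front of the screw axis, where 84.5 mm was expected. The pictures show it flush with the stop.
- **Thumbscrew:** Four clockwise strokes, with the fingers at a fixed opening and no pinching, turned it about 555°. On the last stroke the moment rose from about 0.05 to 5 N·m while the wings hardly moved, so it was probably at the dead stop. That is firmer than it needed, but the wrist force stayed under 10 N in every reading.
- **After release:** By eye the wings lie at about 91°, which is where contact ended. The colour-mask fit gives 97°, but it read about 4° high at the start too. Either way any spring-back is under about 0.1 rad. I could not read the joint angle directly, so "tight" rests on the moment and the wing angle.
- **Tea things:** Comparing before and after pictures showed only the arm, shadows, the mould and the screw changed. One difference beside the scoop was the arm's shadow. The part of the top view that the arm covered could not be compared.

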